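Pack capped sample tubes flat in the transport case and slide it shut

TASK

Pack the three loose sample tubes into the transport case: lay each one flat on the floor of the lane whose colour tab matches its cap, with the cap at the tab end. Then slide the cover fully shut over them. Do not knock over or push aside anything else on the bench.

Things in the scene. Friction and masses are not known exactly. Their poses are not given: they have to be found in the camera images.
- case: Grey transport case fixed on the bench, 148 (its x) x 366 (its y) mm, walls 44 high; origin at the centre of its underside, x pointing away from the robot at yaw 0. Its -y half is a closed blue cool bay; its +y half is the open specimen bay, inner floor at height 5, inner x from -62 to 62, inner y from 1 to 177
- bay (a point): centre of the specimen bay's floor (case x 0, y 89, height 5), axes as the case's. Three lanes run along x, centrelines at y = -50, 0 and 50 mm from here. At both ends (|x| from 38 to 62) ridges 12 wide, tops 25 above the bench, separate the lanes and leave 38 mm gaps; the middle 76 mm of each lane is open floor for the fingers
- cover (a joint): sliding aluminium cover of the case: 0 = fully shut over the specimen bay, 0.18 = fully open over the cool bay (bay wholly uncovered, as it starts); grows as the cover slides to the case's -y. 134 x 180 mm, 5 thick, underside 44.5 and top 49.5 above the bench. About 2 N moves it and it stays where it is left
- cover_handle (a point): middle of the black bar handle standing on the centre of the cover: bar 70 mm along the case's x, 16 along its y, from 49.5 to 81.5 above the bench; this point is 65.5 above the bench and lies at case y = 90 mm minus the joint value
- tab_yellow: yellow colour tab, 14 x 36 x 46 mm high, fixed outside the case's far (+x) wall at the end of one lane; origin at the centre of its underside, at case x = 82 mm and y = that lane's centreline; axes parallel to the case's. Which lane it marks varies
- tube_yellow: loose sample tube with yellow cap, lying, 110 mm long, 60 g; origin on its axis at mid-length, x axis towards the cap. Clear round body 22 in diameter (x -43 to 31) with white label and yellow band; yellow hexagonal cap (x 31 to 55) and white hexagonal foot (x -55 to -43), both 28 across flats, 32 across corners: it does not roll, its axis lies 14 above the surface
- tube_yellow_cap (a point): centre of the cap's end face of the yellow tube
- tube_yellow_foot (a point): centre of the foot's end face of the yellow tube
- tab_red: red colour tab, 14 x 36 x 46 mm high, fixed outside the case's far (+x) wall at the end of one lane; origin at the centre of its underside, at case x = 82 mm and y = that lane's centreline; axes parallel to the case's. Which lane it marks varies
- tube_red: loose sample tube with red cap, lying, 110 mm long, 60 g; origin on its axis at mid-length, x axis towards the cap. Clear round body 22 in diameter (x -43 to 31) with white label and red band; red hexagonal cap (x 31 to 55) and white hexagonal foot (x -55 to -43), both 28 across flats, 32 across corners: it does not roll, its axis lies 14 above the surface
- tube_red_cap (a point): centre of the cap's end face of the red tube
- tube_red_foot (a point): centre of the foot's end face of the red tube
- tab_blue: blue colour tab, 14 x 36 x 46 mm high, fixed outside the case's far (+x) wall at the end of one lane; origin at the centre of its underside, at case x = 82 mm and y = that lane's centreline; axes parallel to the case's. Which lane it marks varies
- tube_blue: loose sample tube with blue cap, lying, 110 mm long, 60 g; origin on its axis at mid-length, x axis towards the cap. Clear round body 22 in diameter (x -43 to 31) with white label and blue band; blue hexagonal cap (x 31 to 55) and white hexagonal foot (x -55 to -43), both 28 across flats, 32 across corners: it does not roll, its axis lies 14 above the surface
- tube_blue_cap (a point): centre of the cap's end face of the blue tube
- tube_blue_foot (a point): centre of the foot's end face of the blue tube
- wash_bottle: bystander: standing white bottle with red cap, 60 diameter, 190 high; origin at its foot
- amber_jar: bystander: standing amber jar with black lid, 50 diameter, 55 high; origin at its foot
- white_jar: bystander: standing white jar with green lid, 56 diameter, 75 high; origin at its foot
- marker: bystander: black and green marker lying on the bench, 130 long along its x, 16 wide, 15 high; origin under its middle
- rack: bystander: fixed white rack of upright tubes with orange caps, 100 (x) x 150 (y), 108 high; origin at the centre of its underside

How it is judged:
At the end, for the whole second after the job is handed in: Each tube lies on the floor of the lane marked by the tab of its own colour (both ends within 12 mm of the lane's centreline and under 26 mm above the bench), its cap at the tab end (cap face 10 to 45 mm from the tab's centre along the lane), at rest; the cover is within 6 mm of fully shut (value of joint cover below 0.006 m and y of tube_yellow_cap in the frame of tab_yellow between -0.012 and 0.012 m and height (world z) of each of tube_yellow_cap, tube_yellow_foot, tube_red_cap, tube_red_foot, tube_blue_cap, tube_blue_foot below 0.026 m and y of tube_yellow_foot in the frame of tab_yellow between -0.012 and 0.012 m and x of tube_yellow_cap in the frame of tab_yellow between -0.045 and -0.01 m and linear speed of each of tube_yellow, tube_red, tube_blue below 0.02 m/s and y of tube_red_cap in the frame of tab_red between -0.012 and 0.012 m and y of tube_red_foot in the frame of tab_red between -0.012 and 0.012 m and x of tube_red_cap in the frame of tab_red between -0.045 and -0.01 m and y of tube_blue_cap in the frame of tab_blue between -0.012 and 0.012 m and y of tube_blue_foot in the frame of tab_blue between -0.012 and 0.012 m and x of tube_blue_cap in the frame of tab_blue between -0.045 and -0.01 m); the robot touches nothing.
It fails at once if the wash bottle is pushed more than 30 mm or knocked over (distance of wash_bottle from where it was at the start of the episode above 0.03 m or angle between wash_bottle's own z axis and vertical above 0.5 rad).
It fails at once if the amber jar is pushed more than 30 mm or knocked over (distance of amber_jar from where it was at the start of the episode above 0.03 m or angle between amber_jar's own z axis and vertical above 0.5 rad).
It fails at once if the white jar is pushed more than 30 mm or knocked over (distance of white_jar from where it was at the start of the episode above 0.03 m or angle between white_jar's own z axis and vertical above 0.5 rad).
It fails at once if the marker is pushed more than 30 mm (distance of marker from where it was at the start of the episode above 0.03 m).
It also fails if it takes over 72 s, if anything falls off the work surface, if the arm or the gripper's body presses on something with over 40 N, if the wrist force passes 120 N, or if a joint passes its speed limit or range.

ROBOT

A 6-joint arm with a two-finger parallel gripper is mounted at the origin on the work surface. World frame = base frame: x ahead of the robot, y to its left, z up, the work surface at z = 0. Lengths are in m, angles in rad, forces in N, time in s.
With the tool pointing down it reaches from about 0.3 to 1 m from the base axis. Payload 5.1 kg.
Tool frame: the origin (TCP) lies midway between the tips of the shut fingers; the grasp point (between the pads) lies 19 mm behind it; x points along the fingers, y is the direction in which the jaws open and shut, and the axes are right-handed (so a half turn about x gives the same grasp; the last joint's range is limited). The gripper opens to 95 mm and grips with 3 to 60 N. Pads are 20 mm wide; open, the fingers measure 119 mm over their backs; the gripper's body (75 mm by 180 mm) begins 59 mm behind the grasp point.
Start: joints at [1.214, 0.124, 1.65, -0, 1.367, -0.083], TCP at [0.176, 0.626, 0.215] pointing down, gripper open.
Joint ranges: [-2.61, 2.61], [-1.02, 2.33], [0.03, 2.71], [-1.35, 4.49], [0.32, 2.68], [-2.91, 2.91]. Speed limits (rad/s): [2.57, 2.57, 3.14, 3.14, 3.14, 3.14].

INTERFACE

Orientations are given as a unit quaternion [w, x, y, z].
In Python, from workcell import bot gives the robot as it stands. The module is installed in compiled form; this text tells all that it offers.
- The arm moves only by the tool jog_arm, never from a script. Its argument "increments" is a list of rows, each an object with "angular": the turn, a rotation vector about the tool's x, y, z in units of 10 degrees (1.0 is 10 degrees), a list of three; "travel": the shift along the tool's x, y, z in m, a list of three; "fingers": the finger opening in m, from 0 to 0.0951. In form: [{"angular": [ax, ay, az], "travel": [x, y, z], "fingers": fingers}, ...]. A call has 1 to 8 rows; each row shifts and turns the commanded pose from where the row before left it, along the tool's axes as they then stand; what a row does not reach is not made up. A row lasts 1/8 s, in which the tool goes at most 62.5 mm and 10.7 degrees, less where a joint would pass 70% of its speed; a pose out of reach is approached as far as the arm can. A call is refused whole if a number of a shift passes 0.0625 or a number of a turn 1, either way. A call with a gripper value outside its range is refused whole. The fingers move at their own pace and stop on an object; "newtons" is the grip in N (left out, the last holds). Time passes only in rows, so rows that do not move let the fingers close. It gives the time, the measured TCP pose, the force and the opening at its end, in the units of the state.
- bot.observe(): the state, without advancing time (a new reading comes with each control period).
- bot.get_image(name): name is "scene" or "top" or "wrist"; returns a dict with "color" (400x640x3 uint8, red, green, blue), "intrinsics" (3x3 intrinsics, pixels), "cam_to_world" (4x4, takes a point from camera to world coordinates). Camera axes: x right, y down, z forward; pixel columns grow to the right and rows downward; lengths in m; the calibration is good to about 2 mm. A picture is of the moment at which its call begins. There is no depth.
- bot.job_done(): hands the job in, once; it reports no verdict.
The state is a dict: "time_s": time; "qpos": joint angles; "qd": joint speeds; "joint_efforts": joint torques, N m; "ee_pos": TCP position; "eef_rot": TCP orientation; "force": force on the tool from outside, world axes, zero at the start; "torque": the same for the moment, N m; "grip_width": finger opening in m.
Only numpy, scipy, OpenCV 4.12 (cv2) and the standard library are available. Lean on these libraries where they do the work, as an engineer would, in place of code of your own. Each camera call takes 0.05 s, during which the arm holds its last target. There are 200 camera calls.

## Working session

There is one attempt and no reset: what is moved stays moved. The work goes in short steps, Python scripts to look and compute and a tool call to move; the robot and the scene stay as the last step left them, time stands still between calls to the robot, and variables do not carry over. Pictures are saved under pics/ and viewed, about 8 in all and at most 12, crops included, and the job is handed in when it is done.

Besides the shell and the picture viewer there is one more tool, called by a JSON object that holds its "name" and its "arguments". jog_arm: Moves the arm, as the interface text tells. Its arguments: {"type":"object","properties":{"increments":{"type":"array"},"newtons":{"type":"number"}},"required":["increments"]}

```bash
mkdir -p pics
cat > h.py <<'E'
import numpy as np, cv2
from workcell import bot
def save(n,f):
    d=bot.get_image(n); cv2.imwrite('pics/'+f+'.png',d['color'][:,:,::-1]); np.savez('pics/'+f,**d); return d
def ray(d,uv,z):
    K=np.array(d['intrinsics']);T=np.array(d['cam_to_world'])
    r=T[:3,:3]@np.linalg.solve(K,[uv[0],uv[1],1.]);c=T[:3,3]
    return c+r*(z-c[2])/r[2]
E
python3 - <<'E'
from h import *
print(bot.observe())
for n in('scene','top'):
    d=save(n,n+'0');print(np.round(d['cam_to_world'],3),d['intrinsics'])
E
```

```text
{'time_s': 0.0, 'qpos': array([ 1.21441705e+00,  1.24496161e-01,  1.65166463e+00,  7.19940401e-07,
        1.36748451e+00, -8.25900935e-02]), 'qd': array([-0.00170649,  0.00013373,  0.00134574,  0.00029928, -0.00071645,
        0.00049884]), 'joint_efforts': array([-1.23839378e-03, -4.17581499e+01, -3.59944153e+01,  7.74961081e-02,
        4.88870731e-02, -1.69290856e-04]), 'ee_pos': array([0.17554661, 0.62518483, 0.21339837]), 'eef_rot': array([ 0.70033286,  0.09578878,  0.70064936, -0.0972053 ]), 'force': array([ 0.1851434 ,  0.51938203, -0.74517846]), 'torque': array([-0.01700516, -0.01704912, -0.02842776]), 'grip_width': 0.09549063685169568}
[[ 0.146  0.71  -0.689  1.467]
 [ 0.989 -0.106  0.1   -0.132]
 [-0.002 -0.697 -0.717  1.041]
 [ 0.     0.     0.     1.   ]] [[496.00860972   0.         319.41470935]
 [  0.         496.00860972 196.7906615 ]
 [  0.           0.           1.        ]]
[[-0.013 -0.997  0.076  0.474]
 [-1.     0.011 -0.03   0.006]
 [ 0.029 -0.077 -0.997  1.109]
 [ 0.     0.     0.     1.   ]] [[422.48799754   0.         317.72947861]
 [  0.         422.48799754 199.10680148]
 [  0.           0.           1.        ]]
```

View pics/top0.png

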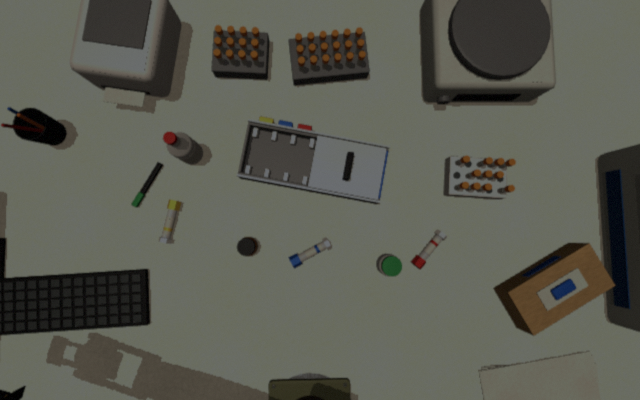

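View pics/scene0.png

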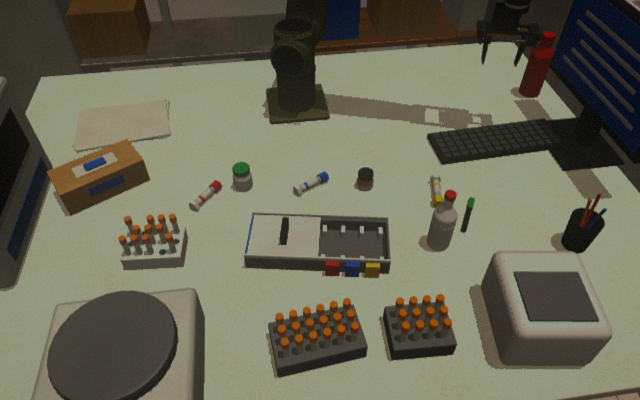

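Top (image up is +x, left is +y): yellow tube (169,221), blue (311,252), red (429,249). Tabs at (265,121) yellow, (286,124) blue and (305,127) red. The case's bay is on the left (+y), and the cover is open to the right. The scene view agrees.

Run:
```python
from h import *
d=dict(np.load('pics/top0.npz'));s=dict(np.load('pics/scene0.npz'))
def blobs(d,lo,hi,S=110,V=60):
    h=cv2.cvtColor(d['color'],cv2.COLOR_RGB2HSV);m=cv2.inRange(h,(lo,S,V),(hi,255,255))
    n,l,st,c=cv2.connectedComponentsWithStats(m)
    return [(np.round(c[i],1).tolist(),int(st[i,4])) for i in range(1,n) if st[i,4]>8]
for nm,lo,hi in(('y',20,33),('b',105,125),('r',0,6),('r2',172,180)):
    for k,im in(('top',d),('scene',s)):
        print(nm,k,[(p,a,np.round(ray(im,p,.02)[:2],3).tolist()) for p,a in blobs(im,lo,hi) if a<400])
c=d['color'][:,:,::-1]
f=lambda x,y,w,h,k:cv2.resize(c[y:y+h,x:x+w],(w*k,h*k),interpolation=cv2.INTER_CUBIC)
a=np.hstack([f(139,191,60,60,4),f(281,222,60,60,4),f(399,219,60,60,4)])
b=cv2.copyMakeBorder(f(230,110,175,100,4),0,0,0,20,cv2.BORDER_CONSTANT)
cv2.imwrite('pics/m.png',cv2.convertScaleAbs(np.vstack([cv2.resize(b,(720,400)) if 0 else b[:,:720],a[:, :720]]),alpha=1.5) if 0 else cv2.convertScaleAbs(np.vstack([a,b[:,:720]][::1]),alpha=1.6)[:600])
```

```text
y top [([266.3, 119.4], 54, [0.769, 0.106]), ([174.0, 204.8], 108, [0.547, 0.342]), ([167.7, 228.9], 24, [0.486, 0.357])]
y scene [([318.5, 88.0], 10, [-0.061, 0.088]), ([310.4, 112.9], 27, [0.085, 0.039]), ([435.2, 183.6], 22, [0.483, 0.356]), ([437.0, 200.5], 116, [0.55, 0.34]), ([371.9, 269.4], 212, [0.757, 0.104])]
b top [([285.1, 123.0], 48, [0.759, 0.057]), ([382.8, 174.3], 51, [0.621, -0.197]), ([316.7, 248.7], 13, [0.43, -0.022]), ([295.1, 260.3], 68, [0.402, 0.034]), ([563.3, 289.0], 250, [0.318, -0.659])]
b scene [([93.8, 163.4], 140, [0.242, -0.654]), ([323.4, 176.3], 58, [0.404, 0.035]), ([306.1, 184.8], 9, [0.432, -0.021]), ([248.5, 235.9], 42, [0.602, -0.197]), ([352.4, 264.2], 74, [0.734, 0.059])]
r top [([304.5, 126.6], 54, [0.749, 0.006]), ([169.0, 137.3], 117, [0.723, 0.357]), ([433.6, 242.4], 22, [0.442, -0.324]), ([418.7, 261.6], 106, [0.394, -0.284])]
r scene [([548.6, 34.1], 67, [-0.314, 1.102]), ([543.2, 52.6], 204, [-0.175, 1.011]), ([216.0, 185.0], 67, [0.394, -0.283]), ([450.4, 194.4], 85, [0.533, 0.385]), ([591.7, 209.6], 56, [0.648, 0.756]), ([201.5, 197.8], 15, [0.44, -0.324]), ([332.1, 265.1], 118, [0.729, 0.007])]
r2 top []
r2 scene []
```

View pics/m.png

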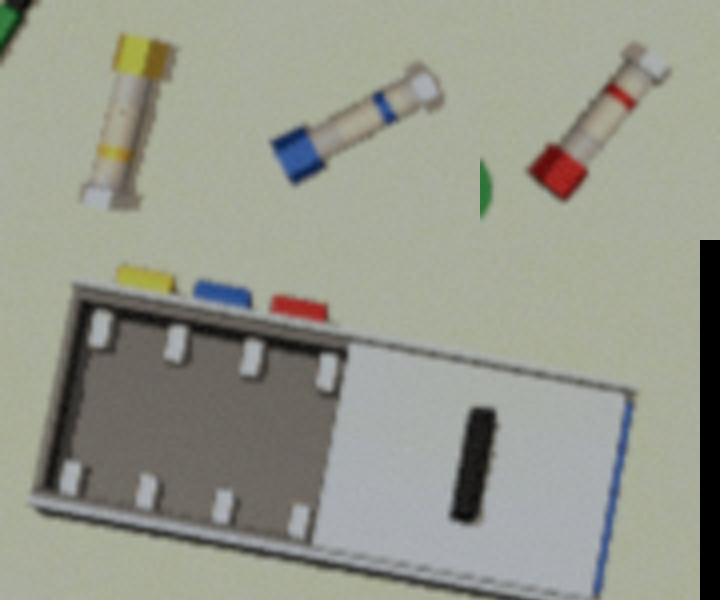

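Lanes from +y: yellow (+50), blue (0), red (−50). Next: case pose from tabs, ridges and handle.

Run:
```python
from h import *
d=dict(np.load('pics/top0.npz'));s=dict(np.load('pics/scene0.npz'))
P={k:ray(d,p,.046)[:2] for k,p in dict(y=(266.3,119.4),b=(285.1,123),r=(304.5,126.6)).items()}
print('tabs',P); v=P['y']-P['r'];yaw=np.arctan2(-v[0],v[1]);print('yaw',np.degrees(yaw),np.hypot(*v))
g=cv2.cvtColor(d['color'],cv2.COLOR_RGB2GRAY)
m=np.zeros_like(g);cv2.fillPoly(m,[np.array([(249,129),(314,139),(308,181),(243,171)])],1)
w=((g>130)&(m>0)).astype(np.uint8)
n,l,st,c=cv2.connectedComponentsWithStats(w)
for i in range(1,n):
    if st[i,4]>5: print('ridge',np.round(c[i],1),st[i,4],np.round(ray(d,c[i],.025)[:2],4))
b=np.zeros_like(g);b[145:190,335:365]=(g[145:190,335:365]<50)
q=np.argwhere(b)[:,::-1].astype(np.float32);r=cv2.minAreaRect(q);bp=cv2.boxPoints(r)
print('handle',r,np.round(ray(d,r[0],.078)[:2],4),np.round([ray(d,x,.08)[:2] for x in bp],4).tolist())
# outer outline of case: light rim corners picked from crop (u=230+px/4, v=110+(py-240)/4)
for px,py in((78,285),(635,392),(33,500)):
    print('corner',np.round(ray(d,(230+px/4-.4,110+(py-240)/4-.4),.044)[:2],4))
```

```text
tabs {'y': array([0.76148917, 0.10336513]), 'b': array([0.751867 , 0.0555211]), 'r': array([0.74222358, 0.0060839 ])}
yaw -11.201915292431652 0.09917056719754767
handle ((348.1200256347656, 165.83998107910156), (6.618762016296387, 28.621673583984375), 10.30484676361084) [ 0.6351 -0.1005] [[0.6014, -0.0853], [0.6713, -0.0993], [0.6682, -0.1153], [0.5983, -0.1013]]
corner [0.7585 0.1474]
corner [ 0.6867 -0.2084]
corner [0.6204 0.1758]
```

```bash
cat >> h.py <<'E'
from scipy.spatial.transform import Rotation as Ro
def plan(tgt,psi):
    """turn (10 deg units, tool axes) from present pose to 'down, jaws heading psi'; travel in the frame after the turn"""
    o=bot.observe();q=o['eef_rot'];R=Ro.from_quat([q[1],q[2],q[3],q[0]])
    a=np.radians(psi);c,s=np.cos(a),np.sin(a)
    T=np.array([[0,c,s],[0,s,-c],[-1,0,0]])
    rv=(R.inv()*Ro.from_matrix(T)).as_rotvec(degrees=True)/10
    print('turn',np.round(rv,2),'travel after turn',np.round(T.T@(np.array(tgt)-o['ee_pos']),4),
      'travel before',np.round(R.as_matrix().T@(np.array(tgt)-o['ee_pos']),4),'pos',np.round(o['ee_pos'],4),'q6',round(o['qpos'][5],2),'t',round(o['time_s'],2),'w',round(o['grip_width'],4),'F',np.round(o['force'],1))
def tri(d,uv,s,uv2):
    A=[];b=[]
    for im,p in((d,uv),(s,uv2)):
        c=ray(im,p,0);o=im['cam_to_world'][:3,3];n=(c-o)/np.linalg.norm(c-o);M=np.eye(3)-np.outer(n,n);A.append(M);b.append(M@o)
    return np.linalg.lstsq(np.vstack(A),np.hstack(b),rcond=None)[0]
E
python3 - <<'E'
from h import *
d=dict(np.load('pics/top0.npz'));s=dict(np.load('pics/scene0.npz'))
print('bottlecap',tri(d,(169,137.3),s,(450.4,194.4)))
for n,a,b in(('ycap',(174,204.8),(437,200.5)),('bcap',(295.1,260.3),(323.4,176.3)),('rcap',(418.7,261.6),(216,185)),('ytab',(266.3,119.4),(371.9,269.4)),('rtab',(304.5,126.6),(332.1,265.1))): print(n,np.round(tri(d,a,s,b),4))
plan((.507,.351,.14),76.3)
E
```

```text
bottlecap [0.68457762 0.30237909 0.1860571 ]
ycap [0.5474 0.3421 0.0167]
bcap [0.4018 0.0346 0.0182]
rcap [ 0.3938 -0.2832  0.0204]
ytab [0.7652 0.1031 0.0312]
rtab [0.7437 0.0054 0.0396]
turn [-0.2  -0.    0.01] travel after turn [ 0.0735 -0.188   0.387 ] travel before [ 0.0738 -0.1743  0.3932] pos [0.1756 0.6253 0.2135] q6 -0.08 t 0.1 w 0.095 F [-0.3 -0.3  1.3]
```

{"name": "jog_arm", "arguments": {"increments": [{"angular": [0,0,0],"travel": [0.01,-0.025,0.056],"fingers": 0.06},{"angular": [0,0,0],"travel": [0.01,-0.025,0.056],"fingers": 0.06},{"angular": [0,0,0],"travel": [0.01,-0.025,0.056],"fingers": 0.06},{"angular": [0,0,0],"travel": [0.01,-0.025,0.056],"fingers": 0.06},{"angular": [0,0,0],"travel": [0.01,-0.025,0.056],"fingers": 0.06},{"angular": [0,0,0],"travel": [0.01,-0.025,0.056],"fingers": 0.06},{"angular": [0,0,0],"travel": [0.01,-0.025,0.056],"fingers": 0.06},{"angular": [-0.2,0,0],"travel": [0,0,0],"fingers": 0.06}], "newtons": 20}}

```text
time_s: 1.1
ee_pos: [0.5077, 0.348, 0.1429]
eef_rot: [0.701, 0.085, 0.703, -0.086]
force: [-0.9, 0.7, -0.3]
grip_width: 0.0598
```

Run:
```python
from h import *
d=save('wrist','w1');plan((.507,.351,.003),76.3);print(np.round(d['cam_to_world'],3))
```

```text
turn [-0.01 -0.01  0.01] travel after turn [0.1405 0.0014 0.0002] travel before [0.1405 0.0016 0.0005] pos [0.5064 0.3497 0.1435] q6 -0.81 t 1.15 w 0.0598 F [-0.3  0.2 -0.8]
[[ 0.24   0.94   0.242  0.44 ]
 [ 0.971 -0.232 -0.062  0.367]
 [-0.002  0.25  -0.968  0.313]
 [ 0.     0.     0.     1.   ]]
```

View pics/w1.png

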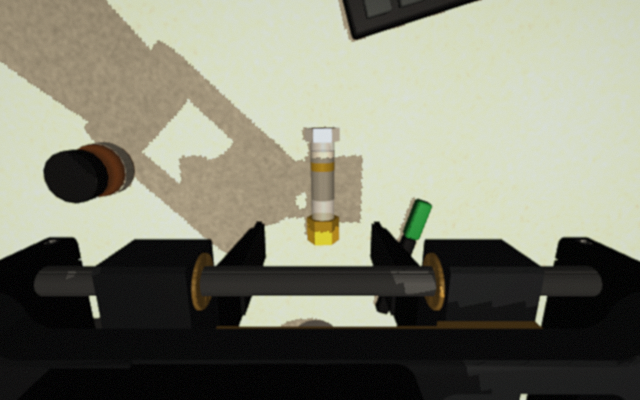

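Wrist view: the yellow tube runs from (322,235) at the cap to (321,134) at the foot, parallel to the fingers and centred between them. The marker lies at (417,220), clear of the right finger. Quick ray check of its centre.

```bash
cat >> h.py <<'E'
def hue(d,lo,hi,S=110,V=60,amin=60):
    h=cv2.cvtColor(d['color'],cv2.COLOR_RGB2HSV);m=cv2.inRange(h,(lo,S,V),(hi,255,255))
    n,l,st,c=cv2.connectedComponentsWithStats(m)
    return [(np.round(c[i],1),int(st[i,4]),np.round(ray(d,c[i],.022),4)) for i in range(1,n) if st[i,4]>amin]
E
python3 - <<'E'
from h import *
d=dict(np.load('pics/w1.npz'))
for r in hue(d,18,33):print(r)
for p in((321,134),(322,232)):print(ray(d,p,.026))
E
```

```text
(array([322.1, 166.8]), 211, array([0.4872, 0.3587, 0.022 ]))
(array([322.6, 230.8]), 786, array([0.5482, 0.3444, 0.022 ]))
(array([195.8, 283.5]), 299, array([0.5727, 0.2058, 0.022 ]))
(array([436.8, 283.1]), 457, array([0.6307, 0.4434, 0.022 ]))
(array([488.1, 324.4]), 282, array([0.6915, 0.4885, 0.022 ]))
[0.45782167 0.36481821 0.026     ]
[0.54775488 0.34381221 0.026     ]
```

{"name": "jog_arm", "arguments": {"increments": [{"angular": [0,0,0],"travel": [0.05,0.0015,0],"fingers": 0.06},{"angular": [0,0,0],"travel": [0.05,0,0],"fingers": 0.06}]}}

```text
time_s: 1.4
ee_pos: [0.5059, 0.3544, 0.0447]
eef_rot: [0.703, 0.084, 0.701, -0.083]
force: [-0.2, 0.5, -0.3]
grip_width: 0.0603
```

{"name": "jog_arm", "arguments": {"increments": [{"angular": [0,0,0],"travel": [0.03,0,0],"fingers": 0.06},{"angular": [0,0,0],"travel": [0.01,0,0],"fingers": 0.06},{"angular": [0,0,0],"travel": [0,0,0],"fingers": 0.01},{"angular": [0,0,0],"travel": [0,0,0],"fingers": 0.01},{"angular": [0,0,0],"travel": [0,0,0],"fingers": 0.01},{"angular": [0,0,0],"travel": [0,0,0],"fingers": 0.01}]}}

```text
time_s: 2.15
ee_pos: [0.5068, 0.3531, 0.0057]
eef_rot: [0.703, 0.085, 0.702, -0.084]
force: [1.2, 0.2, -0.4]
grip_width: 0.0255
```

{"name": "jog_arm", "arguments": {"increments": [{"angular": [0,0,0],"travel": [-0.03,0,0],"fingers": 0.01},{"angular": [0,0,0],"travel": [-0.06,0,0],"fingers": 0.01},{"angular": [0,0,0],"travel": [-0.06,0,0],"fingers": 0.01}]}}

```text
time_s: 2.52
ee_pos: [0.5058, 0.3524, 0.1559]
eef_rot: [0.702, 0.084, 0.702, -0.085]
force: [1.1, 0.6, -0.4]
grip_width: 0.0217
```

Run:
```python
from h import *
plan((.507,.12,.15),78.7)
```

```text
turn [-0.24 -0.    0.  ] travel after turn [ 0.0059 -0.2276  0.0467] travel before [ 0.006  -0.2255  0.0562] pos [0.5058 0.3524 0.1559] q6 -0.81 t 2.52 w 0.0217 F [ 1.1  0.6 -0.4]
```

{"name": "jog_arm", "arguments": {"increments": [{"angular": [-0.24,0,0],"travel": [0,0,0],"fingers": 0.01},{"angular": [0,0,0],"travel": [0,-0.057,0.0117],"fingers": 0.01},{"angular": [0,0,0],"travel": [0,-0.057,0.0117],"fingers": 0.01},{"angular": [0,0,0],"travel": [0,-0.057,0.0117],"fingers": 0.01},{"angular": [0,0,0],"travel": [0,-0.057,0.0117],"fingers": 0.01}]}}

```text
time_s: 3.15
ee_pos: [0.5073, 0.1182, 0.155]
eef_rot: [0.704, 0.069, 0.703, -0.069]
force: [-0.1, 0.2, -1.1]
grip_width: 0.0217
```

Run:
```python
from h import *
plan((.680,.1205,.15),78.7)
```

```text
turn [ 0.    0.01 -0.  ] travel after turn [0.005  0.0361 0.169 ] travel before [0.0052 0.036  0.169 ] pos [0.5073 0.1182 0.155 ] q6 -1.25 t 3.15 w 0.0217 F [-0.1  0.2 -1.1]
```

{"name": "jog_arm", "arguments": {"increments": [{"angular": [0,0,0],"travel": [0,0.009,0.042],"fingers": 0.01},{"angular": [0,0,0],"travel": [0,0.009,0.042],"fingers": 0.01},{"angular": [0,0,0],"travel": [0,0.009,0.042],"fingers": 0.01},{"angular": [0,0,0],"travel": [0.005,0.009,0.042],"fingers": 0.01},{"angular": [0,0,0],"travel": [0,0,0],"fingers": 0.01}]}}

```text
time_s: 3.78
ee_pos: [0.6807, 0.1219, 0.1482]
eef_rot: [0.703, 0.07, 0.704, -0.07]
force: [-1.1, -0.1, 0.3]
grip_width: 0.0211
```

Run:
```python
from h import *
d=save('wrist','w2');plan((.680,.1205,.009),78.7)
```

```text
turn [-0.   -0.01  0.  ] travel after turn [ 0.1396 -0.0015  0.0009] travel before [ 0.1396 -0.0014  0.0012] pos [0.6794 0.1221 0.1486] q6 -1.27 t 3.83 w 0.0214 F [ 0.5  1.2 -0.6]
```

View pics/w2.png

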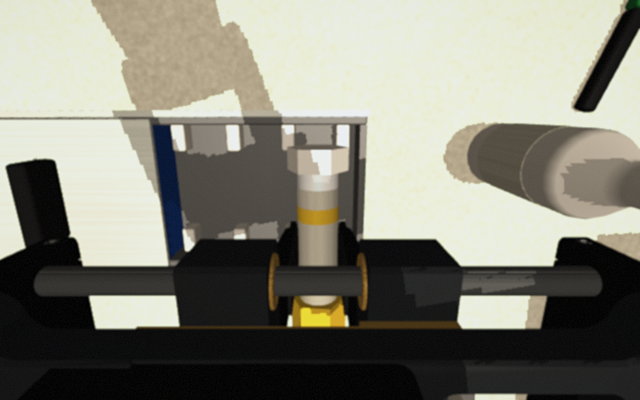

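Wrist view: the case rim (v≈118) is level, so yaw matches. Near ridges show at u≈178, 234, 288 and 343 (v≈137), and the foot at (318,160) lies between the last two. Bottle at (560,170) is clear. I'll measure the ridges numerically.

Run:
```python
from h import *
d=dict(np.load('pics/w2.npz'));g=cv2.cvtColor(d['color'],cv2.COLOR_RGB2GRAY).astype(int)
b=np.array([.6705,.0715]);a=np.radians(-11.3);ex=np.array([np.cos(a),np.sin(a)]);ey=np.array([-ex[1],ex[0]])
for v in(128,134,140,146):
    r=cv2.GaussianBlur(g.astype(np.float32),(3,1),0)[v,160:372];e=[i+160 for i in range(1,211) if abs(r[i+1]-r[i-1])>30]
    print(v,[(u,round(float((ray(d,(u,v),.025)[:2]-b)@ey)*1000,1)) for u in e])
for u in(178,234,343,290):print(u,g[110:165:3,u])
for p in((367,118),(366,124)):
    q=ray(d,p,.044)[:2]-b;print(p,q@ex,q@ey)
```

```text
128 [(168, -81.8), (169, -80.9), (170, -80.0), (171, -79.1), (172, -78.2), (182, -69.2), (183, -68.3), (184, -67.4), (185, -66.5), (224, -31.3), (225, -30.4), (226, -29.5), (227, -28.6), (237, -19.6), (238, -18.7), (239, -17.8), (240, -16.9), (249, -8.8), (250, -7.9), (280, 19.1), (281, 20.0), (282, 20.9), (283, 21.8), (293, 30.8), (294, 31.7), (331, 65.1), (332, 66.0), (335, 68.7), (336, 69.6), (337, 70.5), (338, 71.4), (348, 80.4), (349, 81.3), (350, 82.2), (355, 86.7), (358, 89.4), (359, 90.3), (360, 91.2), (361, 92.1), (366, 96.6), (367, 97.5)]
134 [(169, -81.5), (170, -80.6), (171, -79.7), (172, -78.8), (173, -77.9), (183, -68.8), (184, -67.9), (185, -67.0), (225, -30.8), (226, -29.9), (227, -29.0), (238, -19.1), (239, -18.1), (240, -17.2), (250, -8.2), (251, -7.3), (280, 19.0), (281, 19.9), (282, 20.8), (283, 21.7), (292, 29.8), (293, 30.7), (294, 31.6), (295, 32.5), (305, 41.6), (306, 42.5), (331, 65.1), (332, 66.0), (335, 68.7), (336, 69.6), (337, 70.5), (338, 71.4), (348, 80.5), (349, 81.4), (350, 82.3), (358, 89.5), (359, 90.4), (360, 91.3), (361, 92.3), (366, 96.8), (367, 
[... 775 characters left out ...]
 (228, -28.9), (238, -19.7), (239, -18.8), (240, -17.9), (241, -17.0), (281, 19.6), (282, 20.5), (283, 21.4), (344, 77.1), (345, 78.0), (348, 80.7), (349, 81.7), (350, 82.6), (354, 86.2), (358, 89.9), (359, 90.8), (360, 91.7), (365, 96.3), (366, 97.2), (367, 98.1)]
178 [235 236 220 136 131 209 237 235 236 236 237 237 231 187  78  73  75  76
  75]
234 [236 237 196 144 136 213 237 237 237 238 237 238 237 234  83  77  79  80
  79]
343 [237 238 200 154 145 219 238 238 237 238 236 238 173 197 201 201 200 200
 200]
290 [236 238 212 150 139 217 238 238 194 182 182 184 142 118 118 119 120 120
 120]
(367, 118) -0.06621512713557162 0.09428055584317142
(366, 124) -0.0613189698580725 0.09363092751053188
```

{"name": "jog_arm", "arguments": {"increments": [{"angular": [0,0,0],"travel": [0.05,0,0.001],"fingers": 0.01},{"angular": [0,0,0],"travel": [0.05,0,0],"fingers": 0.01},{"angular": [0,0,0],"travel": [0.02,0,0],"fingers": 0.01},{"angular": [0,0,0],"travel": [0.01,0,0],"fingers": 0.01},{"angular": [0,0,0],"travel": [0.006,0,0],"fingers": 0.01},{"angular": [0,0,0],"travel": [0,0,0],"fingers": 0.01}]}}

```text
time_s: 4.58
ee_pos: [0.6818, 0.1224, 0.0162]
eef_rot: [0.705, 0.07, 0.702, -0.069]
force: [-0.8, -1.0, 1.3]
grip_width: 0.0214
```

{"name": "jog_arm", "arguments": {"increments": [{"angular": [0,0,0],"travel": [0.004,0,0],"fingers": 0.01},{"angular": [0,0,0],"travel": [0,0,0],"fingers": 0.01}]}}

```text
time_s: 4.82
ee_pos: [0.6822, 0.1225, 0.0157]
eef_rot: [0.705, 0.07, 0.703, -0.069]
force: [-10.1, -0.4, 17.2]
grip_width: 0.0216
```

Run:
```python
from h import *
d=save('wrist','w3');s=save('scene','s3')
c=s['color'][200:290,230:410];a=cv2.resize(c,(720,360),interpolation=cv2.INTER_CUBIC)
b=cv2.resize(d['color'][90:350,180:460],(258,240))
m=np.zeros((600,720,3),np.uint8);m[:360]=a;m[360:,:258]=b
cv2.imwrite('pics/m3.png',cv2.convertScaleAbs(m[:,:,::-1],alpha=1.4))
plan((.6805,.1215,.011),78.7)
```

```text
turn [ 0.    0.02 -0.  ] travel after turn [ 0.0047 -0.0013 -0.0015] travel before [ 0.0047 -0.0013 -0.0015] pos [0.6822 0.1225 0.0157] q6 -1.27 t 4.92 w 0.0219 F [-8.5 -1.9 17.5]
```

View pics/m3.png

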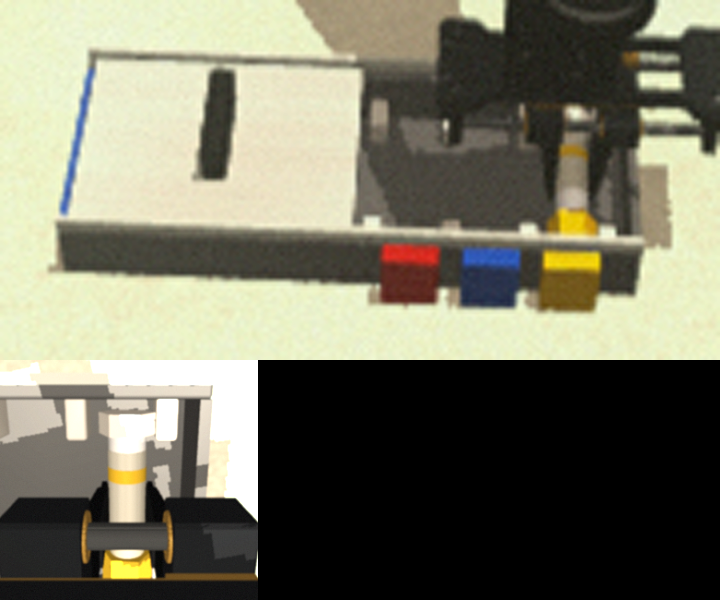

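Contact: the tube sits in the right lane, but ~5 mm high and pushed toward the far wall. The foot seems about 10 mm from the near wall, so the cap is probably rubbing the far wall. Measuring.

Run:
```python
from h import *
d=dict(np.load('pics/w3.npz'));g=cv2.cvtColor(d['color'],cv2.COLOR_RGB2GRAY).astype(int)
b=np.array([.6707,.0725]);a=np.radians(-11.3);ex=np.array([np.cos(a),np.sin(a)]);ey=np.array([-ex[1],ex[0]])
f=lambda p,z:np.round(1000*np.array([(ray(d,p,z)[:2]-b)@ex,(ray(d,p,z)[:2]-b)@ey]),1)
print('col319',[(v,int(g[v,319])) for v in range(110,190,2)])
print('col282',[(v,int(g[v,282])) for v in range(110,190,2)])
for v in(140,150,155,165):print(v,g[v,280:365:2])
for v in(140,145,150):print(v,f((319,v),.033),f((319,v),.038),f((319,v),.044))
q=bot.observe()['eef_rot'];print('tool axis',Ro.from_quat([q[1],q[2],q[3],q[0]]).as_matrix()[:,0])
```

```text
col319 [(110, 244), (112, 244), (114, 245), (116, 209), (118, 154), (120, 159), (122, 156), (124, 158), (126, 159), (128, 147), (130, 106), (132, 108), (134, 155), (136, 156), (138, 155), (140, 158), (142, 151), (144, 109), (146, 97), (148, 128), (150, 241), (152, 245), (154, 244), (156, 245), (158, 244), (160, 244), (162, 244), (164, 245), (166, 245), (168, 245), (170, 244), (172, 241), (174, 231), (176, 218), (178, 217), (180, 218), (182, 220), (184, 221), (186, 219), (188, 219)]
col282 [(110, 175), (112, 174), (114, 178), (116, 138), (118, 83), (120, 82), (122, 82), (124, 80), (126, 82), (128, 78), (130, 63), (132, 65), (134, 84), (136, 87), (138, 85), (140, 85), (142, 88), (144, 84), (146, 84), (148, 86), (150, 87), (152, 84), (154, 86), (156, 84), (158, 85), (160, 82), (162, 86), (164, 84), (166, 84), (168, 83), (170, 84), (172, 83), (174, 84), (176, 86), (178, 84), (180, 83), (182, 82), (184, 83), (186, 84), (188, 82)]
140 [ 84  85  86  87  86  84  88  85 102 119 121 151 154 155 155 155 155 154
 155 156 155 156 157 157 157 157 156 157 157 156 137  85  84  89  93 189
 242 245 244 244 244 244 245]
150 [ 85  87  85  95 128 129 130 131 129 165 188 184 182 186 184 234 241 241
 241 242 242 241 241 240 240 240 215 205 211 211 212 213 212 211 182 201
 243 245 244 244 245 244 244]
155 [ 83  85  84  95 128 133 131 130 130 168 193 193 194 193 193 217 244 244
 244 244 244 244 244 244 244 245 227 211 211 211 210 211 211 202 140 208
 243 244 245 244 244 244 244]
165 [ 83  86  85  90 126 130 131 132 131 161 192 190 193 192 193 192 194 191
 215 245 244 244 244 244 244 245 228 212 212 212 212 210 209 211 171 215
 243 244 245 244 244 244 244]
140 [-56.6  53.4] [-57.   53.3] [-57.5  53.3]
145 [-54.2  53.4] [-54.7  53.3] [-55.3  53.3]
150 [-51.9  53.4] [-52.4  53.4] [-53.1  53.3]
tool axis [ 3.18609522e-03  1.15139187e-04 -9.99994918e-01]
```

{"name": "jog_arm", "arguments": {"increments": [{"angular": [0,0,0],"travel": [-0.008,0,0],"fingers": 0.01},{"angular": [0,0,0],"travel": [0,-0.0015,-0.0035],"fingers": 0.01},{"angular": [0,0,0],"travel": [0.004,0,0],"fingers": 0.01},{"angular": [0,0,0],"travel": [0.002,0,0],"fingers": 0.01},{"angular": [0,0,0],"travel": [0,0,0],"fingers": 0.01}]}}

```text
time_s: 5.55
ee_pos: [0.6772, 0.1221, 0.0149]
eef_rot: [0.704, 0.07, 0.704, -0.069]
force: [-8.2, 0.9, 15.6]
grip_width: 0.0218
```

{"name": "jog_arm", "arguments": {"increments": [{"angular": [0,0,0],"travel": [0.002,0,0],"fingers": 0.01},{"angular": [0,0,0],"travel": [0,0,0],"fingers": 0.01}]}}

```text
time_s: 5.8
ee_pos: [0.6774, 0.1227, 0.0141]
eef_rot: [0.704, 0.07, 0.703, -0.069]
force: [-9.0, 1.8, 20.9]
grip_width: 0.0215
```

{"name": "jog_arm", "arguments": {"increments": [{"angular": [0,0,0],"travel": [-0.003,0,0],"fingers": 0.01},{"angular": [0,0,0],"travel": [0,0,0],"fingers": 0.03},{"angular": [0,0,0],"travel": [0,0,0],"fingers": 0.044},{"angular": [0,0,0],"travel": [0,0,0],"fingers": 0.044},{"angular": [0,0,0],"travel": [-0.03,0,0],"fingers": 0.044},{"angular": [0,0,0],"travel": [-0.06,0,0],"fingers": 0.044},{"angular": [0,0,0],"travel": [-0.06,0,0],"fingers": 0.044}]}}

```text
time_s: 6.68
ee_pos: [0.6759, 0.1212, 0.163]
eef_rot: [0.703, 0.069, 0.704, -0.07]
force: [0.5, -0.2, -0.5]
grip_width: 0.0439
```

Run:
```python
from h import *
d=save('wrist','w4');s=save('scene','s4')
c=s['color'][200:290,270:410];a=cv2.resize(c,(560,360),interpolation=cv2.INTER_CUBIC)
b=d['color'][90:330,150:410]
m=np.zeros((600,560,3),np.uint8);m[:360]=a;m[360:,:260]=b
cv2.imwrite('pics/m4.png',cv2.convertScaleAbs(m[:,:,::-1],alpha=1.2))
plan((.6805,.1215,.011),78.7)
```

```text
turn [ 0.    0.08 -0.03] travel after turn [ 0.1616 -0.0005 -0.0008] travel before [ 0.1616 -0.0012 -0.0032] pos [0.6814 0.1218 0.1726] q6 -1.27 t 6.78 w 0.044 F [-0.1 -0.3 -0.4]
```

View pics/m4.png

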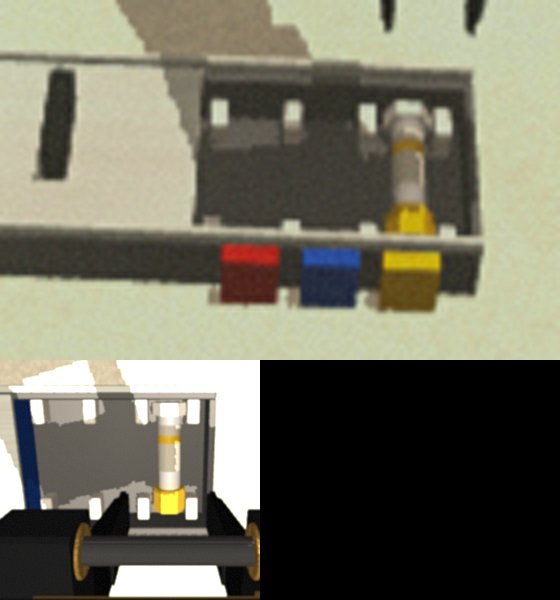

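The tube lies between both pairs of ridges, with foot at the near wall and cap at the yellow tab. Next I'll triangulate to check it is flat.

Run:
```python
from h import *
d=dict(np.load('pics/w4.npz'));s=dict(np.load('pics/s4.npz'))
b=np.array([.6707,.0725]);a=np.radians(-11.3);ex=np.array([np.cos(a),np.sin(a)]);ey=np.array([-ex[1],ex[0]])
def f(P):return np.round(1000*np.array([(P[:2]-b)@ex,(P[:2]-b)@ey,P[2]]),1)
for n,im in(('w',d),('s',s)):
    for r in hue(im,15,33,amin=15): print(n,r[0],r[1])
print('band',f(tri(d,(321,170),s,(372,236.5))),'capedge',f(tri(d,(318,218),s,(372.7,251.5))))
g=cv2.cvtColor(d['color'],cv2.COLOR_RGB2GRAY)
for v in(135,145,150,240):print(v,g[v,270:360:2])
print([(v,int(g[v,320])) for v in range(118,150,2)],[(v,int(g[v,318])) for v in range(206,262,2)])
for p,z in(((320,134),.033),((318,245),.033),((292,140),.025),((345,140),.025),((293,237),.025),((342,237),.025)):print(p,f(ray(d,p,z)))
```

```text
w [319.  169.2] 194
w [318.7 230.4] 800
w [229.6 282.1] 541
w [405.6 282.1] 542
w [451.3 324.6] 630
w [220.2 327. ] 80
s [100.    6.3] 850
s [362.7  15.1] 1012
s [433.7  30. ] 21
s [373.9  44.5] 222
s [403.8  59.6] 160
s [443.1  43.4] 89
s [134.4  49.3] 95
s [84.9 53. ] 47
s [103.7  52.4] 17
s [359.   73.7] 133
s [361.9  69.4] 104
s [411.8  70.7] 18
s [390.   89.3] 424
s [270.9  91.2] 16
s [ 97.9 176.3] 3306
s [396.  166.5] 34
s [371.4 236.1] 22
s [372.2 254.6] 94
s [371.9 269.5] 226
s [444.3 308.4] 27
s [416.2 310.9] 19
s [430.4 310.2] 16
s [402.7 312.4] 17
s [447.2 321.2] 26
s [419.7 323.2] 26
s [433.8 322.4] 21
s [354.4 324.9] 17
s [405.5 324.6] 21
s [340.9 328.2] 19
s [327.1 331.2] 24
s [313.3 334.3] 24
s [298.3 337.9] 22
band [-21.7  51.7  27.9] capedge [27.6 50.6 27.2]
135 [ 89  87  88  85  87  87  84 115 216 242 241 241 241 232 134 134 131 170
 169 166 215 242 242 242 241 242 242 243 242 199 190 193 192 136 228 241
 241 241 241 238 116  84  75  35  42]
145 [ 87  88  86  86  85  85  86  94 164 208 241 241 241 234 132 152 155 157
 137 152 200 238 238 238 238 238 238 238 239 209 
[... 437 characters left out ...]

[(118, 241), (120, 242), (122, 198), (124, 155), (126, 156), (128, 122), (130, 132), (132, 143), (134, 240), (136, 241), (138, 240), (140, 240), (142, 241), (144, 241), (146, 230), (148, 210)] [(206, 208), (208, 205), (210, 206), (212, 207), (214, 205), (216, 205), (218, 205), (220, 152), (222, 141), (224, 173), (226, 215), (228, 215), (230, 215), (232, 214), (234, 214), (236, 214), (238, 214), (240, 215), (242, 213), (244, 109), (246, 34), (248, 38), (250, 39), (252, 38), (254, 35), (256, 42), (258, 99), (260, 135)]
(320, 134) [-56.1  52.5  33. ]
(318, 245) [54.4 50.7 33. ]
(292, 140) [-50.   25.8  25. ]
(345, 140) [-50.   76.4  25. ]
(293, 237) [49.  24.9 25. ]
(342, 237) [48.9 75.5 25. ]
```

The yellow tube is flat, centred within 2 mm, with its cap face about 28 mm from the tab centre. Now blue.

{"name": "jog_arm", "arguments": {"increments": [{"angular": [-1,0,0],"travel": [0,0,0],"fingers": 0.044},{"angular": [-1,0,0],"travel": [0,0,0],"fingers": 0.06},{"angular": [-1,0,0],"travel": [0,0,0],"fingers": 0.06},{"angular": [-1,0,0],"travel": [0,0,0],"fingers": 0.06},{"angular": [-1,0,0],"travel": [0,0,0],"fingers": 0.06},{"angular": [-0.2,0,0],"travel": [0,0,0],"fingers": 0.06}], "newtons": 35}}

```text
time_s: 7.52
ee_pos: [0.6762, 0.1213, 0.1616]
eef_rot: [0.663, -0.246, 0.663, 0.246]
force: [-0.5, 0.9, 0.3]
grip_width: 0.0599
```

Run:
```python
from h import *
plan((.422,-.004,.14),26.6)
```

```text
turn [ 1.041e+01 -1.000e-02  0.000e+00] travel after turn [ 0.0216 -0.2834 -0.0018] travel before [ 0.022   0.0708 -0.2744] pos [0.6762 0.1213 0.1616] q6 -2.18 t 7.53 w 0.0599 F [-0.5  0.9  0.3]
```

{"name": "jog_arm", "arguments": {"increments": [{"angular": [1,0,0],"travel": [0,0,0],"fingers": 0.06},{"angular": [1,0,0],"travel": [0,0,0],"fingers": 0.06},{"angular": [1,0,0],"travel": [0,0,0],"fingers": 0.06},{"angular": [1,0,0],"travel": [0,0,0],"fingers": 0.06},{"angular": [1,0,0],"travel": [0,0,0],"fingers": 0.06},{"angular": [1,0,0],"travel": [0,0,0],"fingers": 0.06},{"angular": [1,0,0],"travel": [0,0,0],"fingers": 0.06},{"angular": [1,0,0],"travel": [0,0,0],"fingers": 0.06}]}}

```text
time_s: 8.52
ee_pos: [0.6763, 0.1214, 0.162]
eef_rot: [0.665, 0.24, 0.665, -0.24]
force: [0.3, -0.4, -0.7]
grip_width: 0.0599
```

{"name": "jog_arm", "arguments": {"increments": [{"angular": [1,0,0],"travel": [0,0,0],"fingers": 0.06},{"angular": [1,0,0],"travel": [0,0,0],"fingers": 0.06},{"angular": [0.4,0,0],"travel": [0,0,0],"fingers": 0.06},{"angular": [0,0,0],"travel": [0.005,-0.0567,-0.0003],"fingers": 0.06},{"angular": [0,0,0],"travel": [0.005,-0.0567,-0.0003],"fingers": 0.06},{"angular": [0,0,0],"travel": [0.005,-0.0567,-0.0003],"fingers": 0.06},{"angular": [0,0,0],"travel": [0.005,-0.0567,-0.0003],"fingers": 0.06},{"angular": [0,0,0],"travel": [0.002,-0.0567,-0.0003],"fingers": 0.06}]}}

```text
time_s: 9.52
ee_pos: [0.4207, -0.0052, 0.1399]
eef_rot: [0.601, 0.371, 0.602, -0.372]
force: [0.1, 0.1, 0.5]
grip_width: 0.0602
```

{"name": "jog_arm", "arguments": {"increments": [{"angular": [0,0,0],"travel": [0,0,0],"fingers": 0.06}]}}

```text
time_s: 9.65
ee_pos: [0.4193, -0.0054, 0.139]
eef_rot: [0.601, 0.372, 0.602, -0.373]
force: [0.5, -0.1, 0.3]
grip_width: 0.0601
```

Run:
```python
from h import *
d=save('wrist','w5')
for r in hue(d,105,128):print(r)
plan((.422,-.004,.004),26.6)
```

```text
(array([319. , 145.8]), 882, array([0.402 , 0.0341, 0.022 ]))
(array([320.5, 213.6]), 144, array([ 0.4317, -0.022 ,  0.022 ]))
turn [-0.01  0.   -0.  ] travel after turn [ 0.1362  0.0009 -0.0007] travel before [ 0.1362  0.0008 -0.0008] pos [ 0.4215 -0.0051  0.1402] q6 -0.6 t 9.7 w 0.0601 F [ 0.8 -0.2  1. ]
```

{"name": "jog_arm", "arguments": {"increments": [{"angular": [-0.1,0,0],"travel": [0.05,0.001,-0.0007],"fingers": 0.06},{"angular": [0,0,0],"travel": [0.05,0,0],"fingers": 0.06},{"angular": [0,0,0],"travel": [0.03,0,0],"fingers": 0.06},{"angular": [0,0,0],"travel": [0.006,0,0],"fingers": 0.06},{"angular": [0,0,0],"travel": [0,0,0],"fingers": 0.01},{"angular": [0,0,0],"travel": [0,0,0],"fingers": 0.01},{"angular": [0,0,0],"travel": [0,0,0],"fingers": 0.01},{"angular": [0,0,0],"travel": [0,0,0],"fingers": 0.01}]}}

```text
time_s: 10.7
ee_pos: [0.4238, -0.0037, 0.0055]
eef_rot: [0.606, 0.366, 0.605, -0.366]
force: [-0.9, -1.1, 0.9]
grip_width: 0.0254
```

{"name": "jog_arm", "arguments": {"increments": [{"angular": [0,0,0],"travel": [0,0,0],"fingers": 0.01},{"angular": [0,0,0],"travel": [-0.02,0,0],"fingers": 0.01},{"angular": [0,0,0],"travel": [-0.06,0,0],"fingers": 0.01},{"angular": [0,0,0],"travel": [-0.06,0,0],"fingers": 0.01},{"angular": [1,0,0],"travel": [0,0,0],"fingers": 0.01},{"angular": [1,0,0],"travel": [0,0,0],"fingers": 0.01},{"angular": [1,0,0],"travel": [0,0,0],"fingers": 0.01},{"angular": [1,0,0],"travel": [0,0,0],"fingers": 0.01}]}}

```text
time_s: 11.7
ee_pos: [0.4229, -0.0036, 0.1444]
eef_rot: [-0.442, -0.552, -0.442, 0.552]
force: [0.4, 0.4, -0.9]
grip_width: 0.0213
```

{"name": "jog_arm", "arguments": {"increments": [{"angular": [1,0,0],"travel": [0,0,0],"fingers": 0.01},{"angular": [1,0,0],"travel": [0,0,0],"fingers": 0.01},{"angular": [1,0,0],"travel": [0,0,0],"fingers": 0.01},{"angular": [1,0,0],"travel": [0,0,0],"fingers": 0.01},{"angular": [1,0,0],"travel": [0,0,0],"fingers": 0.01},{"angular": [1,0,0],"travel": [0,0,0],"fingers": 0.01},{"angular": [1,0,0],"travel": [0,0,0],"fingers": 0.01},{"angular": [1,0,0],"travel": [0,0,0],"fingers": 0.01}]}}

```text
time_s: 12.7
ee_pos: [0.4229, -0.0035, 0.1444]
eef_rot: [0.016, -0.707, 0.016, 0.707]
force: [-0.1, 0.8, -0.6]
grip_width: 0.0212
```

Run:
```python
from h import *
plan((.6695,.0725,.15),-101.3)
```

```text
turn [0.87 0.   0.  ] travel after turn [-0.0056 -0.1229 -0.2269] travel before [-0.0057 -0.0872 -0.2429] pos [ 0.4229 -0.0035  0.1444] q6 1.48 t 12.7 w 0.0212 F [-0.1  0.8 -0.6]
```

{"name": "jog_arm", "arguments": {"increments": [{"angular": [0.87,0,0],"travel": [0,0,0],"fingers": 0.01},{"angular": [0,0,0],"travel": [-0.001,-0.0246,-0.0454],"fingers": 0.01},{"angular": [0,0,0],"travel": [-0.001,-0.0246,-0.0454],"fingers": 0.01},{"angular": [0,0,0],"travel": [-0.001,-0.0246,-0.0454],"fingers": 0.01},{"angular": [0,0,0],"travel": [-0.001,-0.0246,-0.0454],"fingers": 0.01},{"angular": [0,0,0],"travel": [-0.001,-0.0246,-0.0454],"fingers": 0.01},{"angular": [0,0,0],"travel": [0,0,0],"fingers": 0.01}]}}

```text
time_s: 13.58
ee_pos: [0.6713, 0.0747, 0.1479]
eef_rot: [0.067, -0.703, 0.067, 0.704]
force: [0.6, -0.0, -0.9]
grip_width: 0.021
```

Run:
```python
from h import *
d=save('wrist','w6')
plan((.6695,.0725,.014),-101.3)
b=np.array([.6707,.0725]);a=np.radians(-11.3);ex=np.array([np.cos(a),np.sin(a)]);ey=np.array([-ex[1],ex[0]])
g=cv2.cvtColor(d['color'],cv2.COLOR_RGB2GRAY)
for v in range(100,170,10):
    r=g[v].astype(int);e=[u for u in range(200,440) if abs(r[u+1]-r[u-1])>50]
    print(v,[(u,round(float((ray(d,(u,v),.025)[:2]-b)@ey)*1000,1)) for u in e[::1]][:24])
```

```text
turn [ 0.03  0.01 -0.  ] travel after turn [ 1.341e-01  1.700e-03 -1.000e-04] travel before [ 0.1341  0.0016 -0.0005] pos [0.6697 0.0742 0.1481] q6 1.79 t 13.62 w 0.0211 F [-0.8 -0.  -0.6]
100 [(283, 34.7), (284, 33.9), (285, 33.0), (288, 30.3), (289, 29.5), (298, 21.5), (301, 18.9), (302, 18.0), (345, -19.8), (346, -20.7), (355, -28.6), (356, -29.5), (357, -30.4), (358, -31.3), (363, -35.7), (405, -72.6), (406, -73.5)]
110 []
120 [(211, 99.4), (212, 98.5), (213, 97.6), (428, -94.5), (429, -95.4)]
130 [(211, 100.1), (212, 99.2), (218, 93.8), (219, 92.9), (220, 92.0), (232, 81.2), (233, 80.3), (234, 79.4), (245, 69.5), (246, 68.6), (247, 67.7), (254, 61.4), (288, 30.8), (289, 29.9), (301, 19.1), (302, 18.2), (331, -8.0), (343, -18.8), (344, -19.7), (345, -20.6), (356, -30.5), (357, -31.4), (398, -68.3), (399, -69.2)]
140 [(212, 99.9), (213, 99.0), (219, 93.5), (220, 92.6), (232, 81.7), (233, 80.8), (234, 79.9), (246, 69.0), (247, 68.1), (254, 61.8), (273, 44.5), (274, 43.6), (287, 31.8), (288, 30.9), (289, 30.0), (301, 19.1), (302, 18.2), (306, 14.6), (330, -7.2), (343, -19.0), (344, -19.9), (356, -30.8), (397, -68.0), (398, -68.9)]
150 [(213, 99.7), (214, 98.8), (219, 94.2), (220, 93.3), (221, 92.4), (238, 76.8), (239, 75.9), (255, 61.2), (273, 44.8), (274, 43.9), (424, -93.4), (425, -94.3), (426, -95.2)]
160 [(214, 99.4), (220, 93.9), (221, 93.0), (222, 92.1), (239, 76.4), (240, 75.5), (335, -12.1), (423, -93.3), (424, -94.2), (425, -95.1)]
```

View pics/w6.png

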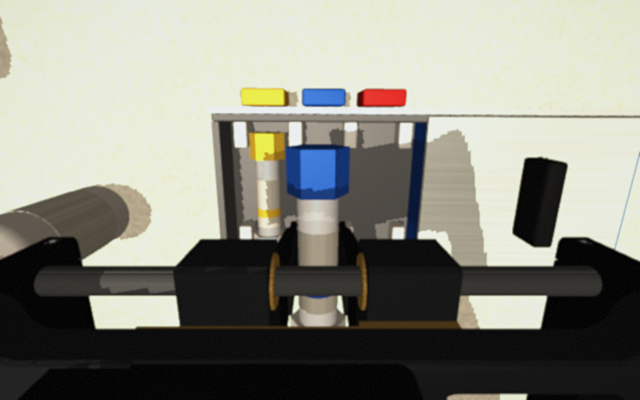

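Wrist view: the blue cap at (318,172) is between its ridges (301 and 344), the yellow tube lies flat at (267,190), and the tabs are aligned. Correcting 1.7 mm and lowering.

{"name": "jog_arm", "arguments": {"increments": [{"angular": [0,0,0],"travel": [0.05,0.0017,0],"fingers": 0.01},{"angular": [0,0,0],"travel": [0.05,0,0],"fingers": 0.01},{"angular": [0,0,0],"travel": [0.02,0,0],"fingers": 0.01},{"angular": [0,0,0],"travel": [0.01,0,0],"fingers": 0.01},{"angular": [0,0,0],"travel": [0.003,0,0],"fingers": 0.01},{"angular": [0,0,0],"travel": [0,0,0],"fingers": 0.01}]}}

```text
time_s: 14.38
ee_pos: [0.6703, 0.0723, 0.0185]
eef_rot: [-0.068, 0.705, -0.068, -0.703]
force: [-0.3, -0.5, -0.0]
grip_width: 0.0212
```

{"name": "jog_arm", "arguments": {"increments": [{"angular": [0,0,0],"travel": [0.004,0,0],"fingers": 0.01},{"angular": [0,0,0],"travel": [0,0,0],"fingers": 0.01}]}}

```text
time_s: 14.62
ee_pos: [0.6693, 0.0723, 0.013]
eef_rot: [-0.068, 0.704, -0.068, -0.704]
force: [-0.5, -0.5, -1.4]
grip_width: 0.0214
```

{"name": "jog_arm", "arguments": {"increments": [{"angular": [0,0,0],"travel": [0.0015,0,0],"fingers": 0.01},{"angular": [0,0,0],"travel": [0,0,0],"fingers": 0.03},{"angular": [0,0,0],"travel": [0,0,0],"fingers": 0.044},{"angular": [0,0,0],"travel": [0,0,0],"fingers": 0.044},{"angular": [0,0,0],"travel": [-0.03,0,0],"fingers": 0.044},{"angular": [0,0,0],"travel": [-0.06,0,0],"fingers": 0.044},{"angular": [0,0,0],"travel": [-0.06,0,0],"fingers": 0.044},{"angular": [0,0,0],"travel": [0,0,0],"fingers": 0.044}]}}

```text
time_s: 15.62
ee_pos: [0.6734, 0.0724, 0.1696]
eef_rot: [-0.068, 0.709, -0.067, -0.699]
force: [0.0, -0.6, 0.5]
grip_width: 0.044
```

```bash
cat >> h.py <<'E'
b=np.array([.6707,.0725]);a=np.radians(-11.3);ex=np.array([np.cos(a),np.sin(a)]);ey=np.array([-ex[1],ex[0]])
def bay(P):return np.round(1000*np.array([(P[:2]-b)@ex,(P[:2]-b)@ey,P[2]]),1)
E
python3 - <<'E'
from h import *
d=save('wrist','w7')
for lo,hi in((105,128),(15,33)):
  for r in hue(d,lo,hi):print(r[0],r[1],bay(r[2]))
plan((.4265,-.3116,.16),49.2)
E
```

```text
[321.  103.4] 609 [83.9 -0.5 22. ]
[410.5 136.5] 143 [ 53.2 -88.6  22. ]
[318.8 147.8] 786 [41.5  1.4 22. ]
[319.2 210.6] 125 [-23.4   0.5  22. ]
[403.4 229.8] 116 [-43.9 -88.5  22. ]
[267.1 103.4] 671 [83.6 51.4 22. ]
[268.8 148.3] 856 [40.8 51.1 22. ]
[270.7 210.8] 158 [-24.  51.  22.]
[229.6 282.1] 549 [-106.3   98.9   22. ]
[405.6 281.8] 539 [-104.5  -95.2   22. ]
[451.6 324.6] 632 [-157.9 -151.6   22. ]
[220.1 326.9] 83 [-163.1  113.1   22. ]
turn [-15.02  -0.03  -0.05] travel after turn [ 0.0055 -0.4506  0.0656] travel before [0.0036 0.4235 0.1672] pos [0.6713 0.0723 0.1655] q6 1.79 t 15.68 w 0.044 F [-0.2  0.9  0.2]
```

{"name": "jog_arm", "arguments": {"increments": [{"angular": [-1,0,0],"travel": [0,0,0],"fingers": 0.044},{"angular": [-1,0,0],"travel": [0,0,0],"fingers": 0.06},{"angular": [-1,0,0],"travel": [0,0,0],"fingers": 0.06},{"angular": [-1,0,0],"travel": [0,0,0],"fingers": 0.06},{"angular": [-1,0,0],"travel": [0,0,0],"fingers": 0.06},{"angular": [-1,0,0],"travel": [0,0,0],"fingers": 0.06},{"angular": [-1,0,0],"travel": [0,0,0],"fingers": 0.06},{"angular": [-1,0,0],"travel": [0,0,0],"fingers": 0.06}]}}

```text
time_s: 16.68
ee_pos: [0.6678, 0.0722, 0.1583]
eef_rot: [-0.401, -0.58, -0.403, 0.583]
force: [-0.4, 0.4, -0.8]
grip_width: 0.06
```

{"name": "jog_arm", "arguments": {"increments": [{"angular": [-1,0,0],"travel": [0,0,0],"fingers": 0.06},{"angular": [-1,0,0],"travel": [0,0,0],"fingers": 0.06},{"angular": [-1,0,0],"travel": [0,0,0],"fingers": 0.06},{"angular": [-1,0,0],"travel": [0,0,0],"fingers": 0.06},{"angular": [-1,0,0],"travel": [0,0,0],"fingers": 0.06},{"angular": [-1,0,0],"travel": [0,0,0],"fingers": 0.06},{"angular": [-1,0,0],"travel": [0,0,0],"fingers": 0.06}]}}

```text
time_s: 17.55
ee_pos: [0.6678, 0.0722, 0.1583]
eef_rot: [0.662, 0.245, 0.664, -0.246]
force: [-0.5, 0.5, -0.2]
grip_width: 0.06
```

{"name": "jog_arm", "arguments": {"increments": [{"angular": [0,0,0],"travel": [0,-0.0563,0.0082],"fingers": 0.06},{"angular": [0,0,0],"travel": [0,-0.0563,0.0082],"fingers": 0.06},{"angular": [0,0,0],"travel": [0,-0.0563,0.0082],"fingers": 0.06},{"angular": [0,0,0],"travel": [0,-0.0563,0.0082],"fingers": 0.06},{"angular": [0,0,0],"travel": [0,-0.0563,0.0082],"fingers": 0.06},{"angular": [0,0,0],"travel": [0,-0.0563,0.0082],"fingers": 0.06},{"angular": [0,0,0],"travel": [0,-0.0563,0.0082],"fingers": 0.06},{"angular": [0,0,0],"travel": [0,-0.0563,0.0082],"fingers": 0.06}]}}

```text
time_s: 18.55
ee_pos: [0.4211, -0.3113, 0.159]
eef_rot: [0.661, 0.248, 0.663, -0.247]
force: [0.4, -0.1, 0.2]
grip_width: 0.0601
```

{"name": "jog_arm", "arguments": {"increments": [{"angular": [0,0,0],"travel": [0,0,0],"fingers": 0.06},{"angular": [0,0,0],"travel": [0,0,0],"fingers": 0.06}]}}

```text
time_s: 18.8
ee_pos: [0.4227, -0.31, 0.1596]
eef_rot: [0.661, 0.248, 0.663, -0.247]
force: [0.2, 0.3, -0.4]
grip_width: 0.06
```

Run:
```python
from h import *
d=save('wrist','w8')
R=[r for r in hue(d,0,6,amin=40)+hue(d,172,180,amin=40)]
for r in R:print(r)
plan((.4265,-.3116,.004),49.2)
```

```text
(array([316.5, 147.9]), 825, array([ 0.3936, -0.2841,  0.022 ]))
(array([316.8, 211.3]), 155, array([ 0.4418, -0.3256,  0.022 ]))
turn [-0.01 -0.01 -0.  ] travel after turn [0.1559 0.0007 0.0038] travel before [0.1559 0.0006 0.0041] pos [ 0.4232 -0.3096  0.1599] q6 -1.59 t 18.85 w 0.0597 F [0.5 0.1 1.1]
```

{"name": "jog_arm", "arguments": {"increments": [{"angular": [0,0,0],"travel": [0.05,0.0003,0.004],"fingers": 0.06},{"angular": [0,0,0],"travel": [0.05,0,0],"fingers": 0.06},{"angular": [0,0,0],"travel": [0.04,0,0],"fingers": 0.06},{"angular": [0,0,0],"travel": [0.0155,0,0],"fingers": 0.06},{"angular": [0,0,0],"travel": [0,0,0],"fingers": 0.06},{"angular": [0,0,0],"travel": [0,0,0],"fingers": 0.01},{"angular": [0,0,0],"travel": [0,0,0],"fingers": 0.01},{"angular": [0,0,0],"travel": [0,0,0],"fingers": 0.01}]}}

```text
time_s: 19.85
ee_pos: [0.4271, -0.3138, 0.0069]
eef_rot: [0.663, 0.247, 0.662, -0.248]
force: [-0.1, -0.5, -0.3]
grip_width: 0.0352
```

{"name": "jog_arm", "arguments": {"increments": [{"angular": [0,0,0],"travel": [0,0,0],"fingers": 0.01},{"angular": [0,0,0],"travel": [0,0,0],"fingers": 0.01},{"angular": [0,0,0],"travel": [-0.02,0,0],"fingers": 0.01},{"angular": [0,0,0],"travel": [-0.06,0,0],"fingers": 0.01},{"angular": [0,0,0],"travel": [-0.06,0,0],"fingers": 0.01},{"angular": [1,0,0],"travel": [0,0,0],"fingers": 0.01},{"angular": [1,0,0],"travel": [0,0,0],"fingers": 0.01},{"angular": [1,0,0],"travel": [0,0,0],"fingers": 0.01}]}}

```text
time_s: 20.85
ee_pos: [0.4262, -0.313, 0.1455]
eef_rot: [0.574, 0.412, 0.575, -0.412]
force: [0.3, 0.7, 0.0]
grip_width: 0.0209
```

{"name": "jog_arm", "arguments": {"increments": [{"angular": [1,0,0],"travel": [0,0,0],"fingers": 0.01},{"angular": [1,0,0],"travel": [0,0,0],"fingers": 0.01},{"angular": [1,0,0],"travel": [0,0,0],"fingers": 0.01},{"angular": [1,0,0],"travel": [0,0,0],"fingers": 0.01},{"angular": [1,0,0],"travel": [0,0,0],"fingers": 0.01},{"angular": [1,0,0],"travel": [0,0,0],"fingers": 0.01},{"angular": [1,0,0],"travel": [0,0,0],"fingers": 0.01},{"angular": [1,0,0],"travel": [0,0,0],"fingers": 0.01}]}}

```text
time_s: 21.85
ee_pos: [0.4262, -0.313, 0.1452]
eef_rot: [-0.175, -0.685, -0.175, 0.685]
force: [0.5, 0.3, -1.6]
grip_width: 0.0213
```

{"name": "jog_arm", "arguments": {"increments": [{"angular": [1,0,0],"travel": [0,0,0],"fingers": 0.01},{"angular": [1,0,0],"travel": [0,0,0],"fingers": 0.01},{"angular": [1,0,0],"travel": [0,0,0],"fingers": 0.01},{"angular": [1,0,0],"travel": [-0.01,0,0],"fingers": 0.01}]}}

```text
time_s: 22.35
ee_pos: [0.4256, -0.3125, 0.1543]
eef_rot: [0.07, -0.703, 0.069, 0.705]
force: [0.6, -0.5, -0.1]
grip_width: 0.021
```

Run:
```python
from h import *
t=b-.05*ey-.0*ex;print(t)
plan((t[0]-.001,t[1],.16),-101.3)
```

```text
[0.66090269 0.02346927]
turn [-0.    0.01  0.01] travel after turn [-0.0057 -0.3753 -0.1639] travel before [-0.0055 -0.3754 -0.1638] pos [ 0.4256 -0.3125  0.1543] q6 1.03 t 22.35 w 0.021 F [ 0.6 -0.5 -0.1]
```

{"name": "jog_arm", "arguments": {"increments": [{"angular": [0,0,0],"travel": [-0.001,-0.0469,-0.0205],"fingers": 0.01},{"angular": [0,0,0],"travel": [-0.001,-0.0469,-0.0205],"fingers": 0.01},{"angular": [0,0,0],"travel": [-0.001,-0.0469,-0.0205],"fingers": 0.01},{"angular": [0,0,0],"travel": [-0.001,-0.0469,-0.0205],"fingers": 0.01},{"angular": [0,0,0],"travel": [0,-0.0469,-0.0205],"fingers": 0.01},{"angular": [0,0,0],"travel": [0,-0.0469,-0.0205],"fingers": 0.01},{"angular": [0,0,0],"travel": [0,-0.0469,-0.0205],"fingers": 0.01},{"angular": [0,0,0],"travel": [0,-0.0469,-0.0205],"fingers": 0.01}]}}

```text
time_s: 23.35
ee_pos: [0.6595, 0.0254, 0.1592]
eef_rot: [0.068, -0.704, 0.068, 0.704]
force: [0.0, 0.3, 0.0]
grip_width: 0.0209
```

{"name": "jog_arm", "arguments": {"increments": [{"angular": [0,0,0],"travel": [0,0,0],"fingers": 0.01}]}}

```text
time_s: 23.48
ee_pos: [0.6598, 0.0266, 0.1589]
eef_rot: [0.066, -0.704, 0.066, 0.704]
force: [-0.2, 0.0, -1.0]
grip_width: 0.021
```

Run:
```python
from h import *
d=save('wrist','w9')
plan((.660,.0235,.012),-101.3)
g=cv2.cvtColor(d['color'],cv2.COLOR_RGB2GRAY)
for v in (130,140):
    r=g[v].astype(int);e=[u for u in range(200,440) if abs(r[u+1]-r[u-1])>50]
    print(v,[(u,round(float((ray(d,(u,v),.025)[:2]-b)@ey)*1000,1)) for u in e])
```

```text
turn [ 0.04  0.01 -0.  ] travel after turn [ 0.1468  0.0013 -0.0013] travel before [ 0.1468  0.0012 -0.0015] pos [0.659  0.025  0.1588] q6 1.72 t 23.52 w 0.0214 F [ 0.4  0.9 -0.2]
130 [(236, 31.2), (237, 30.3), (238, 29.3), (249, 19.0), (250, 18.1), (251, 17.2), (290, -19.3), (291, -20.2), (302, -30.5), (303, -31.4), (304, -32.4), (307, -35.2), (332, -58.5), (343, -68.8), (344, -69.7), (355, -80.0), (356, -81.0), (364, -88.4), (365, -89.4), (366, -90.3), (367, -91.2)]
140 [(200, 65.6), (203, 62.8), (221, 45.8), (222, 44.9), (236, 31.7), (237, 30.8), (238, 29.8), (249, 19.5), (250, 18.5), (251, 17.6), (276, -6.0), (289, -18.2), (290, -19.2), (291, -20.1), (302, -30.5), (303, -31.4), (304, -32.4), (307, -35.2), (332, -58.7), (343, -69.1), (344, -70.0), (355, -80.4), (356, -81.3), (364, -88.9), (365, -89.8), (366, -90.7)]
```

View pics/w9.png

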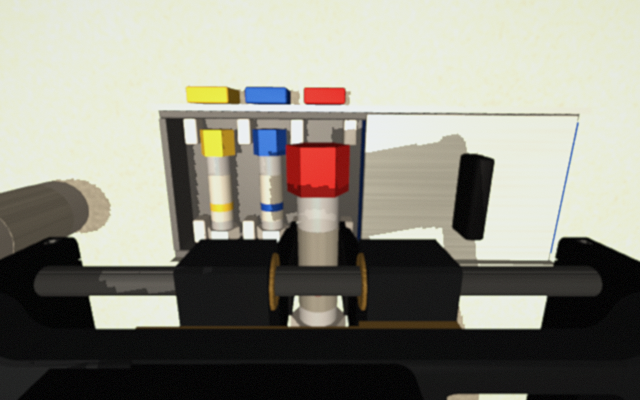

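Yellow and blue lie flat in their lanes. The red cap at (318,168) is between its ridges (304–343). Lowering.

{"name": "jog_arm", "arguments": {"increments": [{"angular": [0,0,0],"travel": [0.05,0.0015,-0.001],"fingers": 0.01},{"angular": [0,0,0],"travel": [0.05,0,0],"fingers": 0.01},{"angular": [0,0,0],"travel": [0.025,0,0],"fingers": 0.01},{"angular": [0,0,0],"travel": [0.01,0,0],"fingers": 0.01},{"angular": [0,0,0],"travel": [0.008,0,0],"fingers": 0.01},{"angular": [0,0,0],"travel": [0,0,0],"fingers": 0.01}]}}

```text
time_s: 24.28
ee_pos: [0.66, 0.0218, 0.0174]
eef_rot: [-0.068, 0.704, -0.068, -0.704]
force: [0.1, 0.1, -0.9]
grip_width: 0.021
```

{"name": "jog_arm", "arguments": {"increments": [{"angular": [0,0,0],"travel": [0.003,0,0],"fingers": 0.01},{"angular": [0,0,0],"travel": [0.002,0,0],"fingers": 0.01},{"angular": [0,0,0],"travel": [0,0,0],"fingers": 0.01}]}}

```text
time_s: 24.65
ee_pos: [0.6597, 0.0223, 0.0118]
eef_rot: [-0.068, 0.704, -0.068, -0.704]
force: [-0.4, -0.3, -0.7]
grip_width: 0.0212
```

{"name": "jog_arm", "arguments": {"increments": [{"angular": [0,0,0],"travel": [0,0,0],"fingers": 0.03},{"angular": [0,0,0],"travel": [0,0,0],"fingers": 0.044},{"angular": [0,0,0],"travel": [0,0,0],"fingers": 0.044},{"angular": [0,0,0],"travel": [-0.03,0,0],"fingers": 0.044},{"angular": [0,0,0],"travel": [-0.06,0,0],"fingers": 0.044},{"angular": [0,0,0],"travel": [-0.06,0,0],"fingers": 0.044},{"angular": [0,0,0],"travel": [0,0,0],"fingers": 0.044}]}}

```text
time_s: 25.52
ee_pos: [0.6639, 0.0221, 0.17]
eef_rot: [-0.068, 0.709, -0.067, -0.699]
force: [1.3, 0.0, 0.2]
grip_width: 0.0437
```

Run:
```python
from h import *
d=save('wrist','w10')
for lo,hi in((105,128),(15,33),(0,6)):
  for r in hue(d,lo,hi):
    if r[0][1]<240: print(r[0],r[1],bay(r[2]))
h=b-.179*ey;print(h)
plan((h[0],h[1],.15),-101.3)
```

```text
[264.8 104. ] 599 [83.7  2.3 22. ]
[267.6 148.1] 799 [41.4  0.8 22. ]
[270.1 210.7] 124 [-23.4   0.3  22. ]
[213.1 103.6] 767 [83.6 52.  22. ]
[217.7 148.5] 863 [40.8 50.6 22. ]
[222.2 211. ] 170 [-24.   50.3  22. ]
[319.7 103.9] 588 [ 84.  -50.5  22. ]
[318.2 147.5] 831 [ 42.4 -49.4  22. ]
[318.6 210.2] 163 [-22.5 -50.2  22. ]
[ 0.63562564 -0.10303002]
turn [ 0.03 -0.04  0.01] travel after turn [0.0159 0.1279 0.0011] travel before [0.0157 0.1279 0.002 ] pos [0.6618 0.0221 0.1659] q6 1.71 t 25.57 w 0.0438 F [-0.1 -0.2 -1.1]
```

All three tubes measure alike (flat, centred, caps at tabs). Now the cover handle.

{"name": "jog_arm", "arguments": {"increments": [{"angular": [0,0,0],"travel": [0,0.043,0.0005],"fingers": 0.06},{"angular": [0,0,0],"travel": [0,0.043,0],"fingers": 0.06},{"angular": [0,0,0],"travel": [0,0.042,0],"fingers": 0.06},{"angular": [0,0,0],"travel": [0,0,0],"fingers": 0.06},{"angular": [0,0,0],"travel": [0,0,0],"fingers": 0.06}], "newtons": 20}}

```text
time_s: 26.2
ee_pos: [0.634, -0.1028, 0.1599]
eef_rot: [0.068, -0.703, 0.067, 0.705]
force: [0.5, 0.2, -0.7]
grip_width: 0.0601
```

Run:
```python
from h import *
h=b-.179*ey
plan((h[0],h[1],.057),-101.3)
```

```text
turn [0.03 0.02 0.  ] travel after turn [ 1.029e-01 -1.000e-04 -1.600e-03] travel before [ 0.1029 -0.     -0.0019] pos [ 0.634  -0.1028  0.1599] q6 1.52 t 26.2 w 0.0601 F [ 0.5  0.2 -0.7]
```

{"name": "jog_arm", "arguments": {"increments": [{"angular": [0,0,0],"travel": [0.05,0,-0.001],"fingers": 0.06},{"angular": [0,0,0],"travel": [0.035,0,0],"fingers": 0.06},{"angular": [0,0,0],"travel": [0.017,0,0],"fingers": 0.06},{"angular": [0,0,0],"travel": [0,0,0],"fingers": 0.06},{"angular": [0,0,0],"travel": [0,0,0],"fingers": 0.01},{"angular": [0,0,0],"travel": [0,0,0],"fingers": 0.01},{"angular": [0,0,0],"travel": [0,0,0],"fingers": 0.01},{"angular": [0,0,0],"travel": [0,0,0],"fingers": 0.01}]}}

```text
time_s: 27.2
ee_pos: [0.6361, -0.1037, 0.0603]
eef_rot: [-0.068, 0.704, -0.068, -0.704]
force: [0.6, 0.7, 0.9]
grip_width: 0.0252
```

{"name": "jog_arm", "arguments": {"increments": [{"angular": [0,0,0],"travel": [0,0,0],"fingers": 0.01},{"angular": [0,0,0],"travel": [0,-0.02,0],"fingers": 0.01},{"angular": [0,0,0],"travel": [0,-0.02,0],"fingers": 0.01}]}}

```text
time_s: 27.58
ee_pos: [0.6438, -0.0636, 0.0599]
eef_rot: [-0.068, 0.704, -0.068, -0.704]
force: [0.6, -3.0, 1.9]
grip_width: 0.0158
```

Sliding smoothly at about 3 N.

{"name": "jog_arm", "arguments": {"increments": [{"angular": [0,0,0],"travel": [0,-0.025,0],"fingers": 0.01},{"angular": [0,0,0],"travel": [0,-0.025,0],"fingers": 0.01},{"angular": [0,0,0],"travel": [0,-0.025,0],"fingers": 0.01},{"angular": [0,0,0],"travel": [0,-0.025,0],"fingers": 0.01},{"angular": [0,0,0],"travel": [0,-0.02,0],"fingers": 0.01},{"angular": [0,0,0],"travel": [0,-0.01,0],"fingers": 0.01},{"angular": [0,0,0],"travel": [0,0,0],"fingers": 0.01}]}}

```text
time_s: 28.45
ee_pos: [0.6695, 0.0657, 0.06]
eef_rot: [-0.068, 0.705, -0.067, -0.703]
force: [4.8, 0.8, -0.9]
grip_width: 0.0157
```

Run:
```python
from h import *
h=b+.001*ey
plan((h[0],h[1],.06),-101.3)
```

```text
turn [ 0.04 -0.02  0.01] travel after turn [-0.     -0.0079  0.0002] travel before [-0.     -0.0079  0.0001] pos [0.6695 0.0657 0.06  ] q6 1.78 t 28.45 w 0.0157 F [ 4.8  0.8 -0.9]
```

{"name": "jog_arm", "arguments": {"increments": [{"angular": [0,0,0],"travel": [0,-0.004,0],"fingers": 0.01},{"angular": [0,0,0],"travel": [0,-0.003,0],"fingers": 0.01},{"angular": [0,0,0],"travel": [0,-0.002,0],"fingers": 0.01},{"angular": [0,0,0],"travel": [0,-0.002,0],"fingers": 0.01},{"angular": [0,0,0],"travel": [0,0,0],"fingers": 0.01}]}}

```text
time_s: 29.08
ee_pos: [0.6707, 0.0716, 0.0599]
eef_rot: [-0.066, 0.704, -0.069, -0.704]
force: [2.8, -11.5, 0.8]
grip_width: 0.0158
```

At the end stop (−11.5 N). Release, lift and check.

{"name": "jog_arm", "arguments": {"increments": [{"angular": [0,0,0],"travel": [0,0,0],"fingers": 0.06},{"angular": [0,0,0],"travel": [0,0,0],"fingers": 0.06},{"angular": [0,0,0],"travel": [0,0,0],"fingers": 0.06},{"angular": [0,0,0],"travel": [-0.05,0,0],"fingers": 0.06},{"angular": [0,0,0],"travel": [-0.06,0,0],"fingers": 0.06},{"angular": [0,0,0],"travel": [0,0,0.06],"fingers": 0.06},{"angular": [0,0,0],"travel": [0,0,0.06],"fingers": 0.06},{"angular": [0,0,0],"travel": [0,0,0.06],"fingers": 0.06}]}}

```text
time_s: 30.08
ee_pos: [0.4916, 0.1092, 0.1696]
eef_rot: [0.068, -0.704, 0.067, 0.704]
force: [-0.1, -0.1, 0.9]
grip_width: 0.0598
```

{"name": "jog_arm", "arguments": {"increments": [{"angular": [0,0,0],"travel": [0,0,0.06],"fingers": 0.06},{"angular": [0,0,0],"travel": [0,0,0],"fingers": 0.06},{"angular": [0,0,0],"travel": [0,0,0],"fingers": 0.06}]}}

```text
time_s: 30.45
ee_pos: [0.4351, 0.1202, 0.1703]
eef_rot: [-0.068, 0.704, -0.067, -0.703]
force: [1.3, -0.1, 0.8]
grip_width: 0.0601
```

Run:
```python
from h import *
d=save('top','t9');s=save('scene','s9')
cv2.imwrite('pics/m9.png',np.vstack([cv2.resize(x['color'],(480,300))[:,:,::-1] for x in(d,s)]) if 0 else np.hstack([cv2.resize(x['color'],(400,250),interpolation=cv2.INTER_AREA) if 0 else x['color'][90:290,130:530] for x in(d,s)])[:,:,::-1])
for k,im in(('top',d),('top0',dict(np.load('pics/top0.npz')))):
    g=cv2.cvtColor(im['color'],cv2.COLOR_RGB2GRAY)
    m=np.zeros_like(g);cv2.fillPoly(m,[np.array([(249,129),(380,150),(374,192),(243,171)])],1)
    q=np.argwhere((g<50)&(m>0))[:,::-1].astype(np.float32)
    n,l,st,c=cv2.connectedComponentsWithStats(((g<50)&(m>0)).astype(np.uint8))
    for i in range(1,n):
        if st[i,4]>80:print(k,c[i],st[i,4],bay(ray(im,c[i],.078)))
print(bot.observe()['ee_pos'],bot.observe()['time_s'],bot.observe()['force'])
```

```text
top [278.17647059 152.80213904] 187 [-1.5 -1.2 78. ]
top0 [247.84756098 147.8597561 ] 164 [-3.5 74.2 78. ]
top0 [348.1005291  165.72486772] 189 [  -0.8 -176.5   78. ]
[0.43596491 0.11994744 0.17031608] 30.55 [ 1.56780692 -0.66580288  0.34523178]
```

View pics/m9.png

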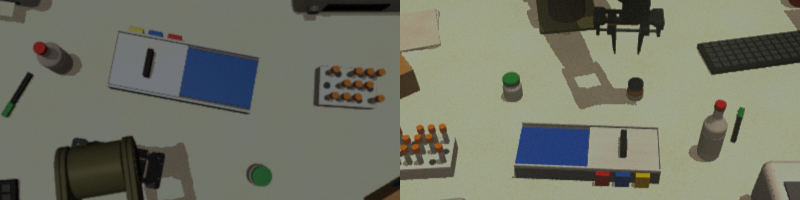

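The bystanders stand as before and the cover looks shut. However, the handle moved only ~176 mm by the camera, and the limit is 6 mm short. I'll push once more on the handle to be sure it is on the stop.

{"name": "jog_arm", "arguments": {"increments": [{"angular": [0,0,0],"travel": [0,0,-0.06],"fingers": 0.06},{"angular": [0,0,0],"travel": [0,0,-0.06],"fingers": 0.06},{"angular": [0,0,0],"travel": [0,0,-0.06],"fingers": 0.06},{"angular": [0,0,0],"travel": [0,0,-0.06],"fingers": 0.06},{"angular": [0,0,0],"travel": [0,0,0],"fingers": 0.06},{"angular": [0,0,0],"travel": [0,0,0],"fingers": 0.06}]}}

```text
time_s: 31.3
ee_pos: [0.6706, 0.0738, 0.1684]
eef_rot: [0.068, -0.703, 0.068, 0.705]
force: [0.9, -0.6, 0.1]
grip_width: 0.06
```

Run:
```python
from h import *
d=save('wrist','w11')
h=b+.001*ey
plan((h[0],h[1],.06),-101.3)
g=cv2.cvtColor(d['color'],cv2.COLOR_RGB2GRAY).astype(int)
for v in(140,160,180,200,215):
    r=g[v];e=[u for u in range(120,560) if abs(r[u+1]-r[u-1])>25]
    print(v,[(u,round(float((ray(d,(u,v),.0495)[:2]-b)@ey)*1000,1)) for u in e])
cv2.imwrite('pics/w11c.png',d['color'][80:260,120:560,::-1])
```

```text
turn [ 0.03  0.01 -0.  ] travel after turn [ 0.1092  0.0004 -0.0009] travel before [ 0.1092  0.0004 -0.001 ] pos [0.6701 0.0741 0.1692] q6 1.79 t 31.35 w 0.0598 F [ 0.2  0.6 -0.5]
140 [(217, 93.0), (218, 92.1), (220, 90.3), (221, 89.4), (412, -81.6), (419, -87.9), (420, -88.8), (421, -89.6), (422, -90.5), (458, -122.8), (459, -123.7)]
160 [(219, 92.5), (220, 91.6), (221, 90.7), (222, 89.8), (264, 51.6), (265, 50.7), (266, 49.7), (310, 9.7), (311, 8.8), (312, 7.9), (329, -7.6), (330, -8.5), (331, -9.4), (418, -88.5), (419, -89.4), (420, -90.3), (464, -130.3), (465, -131.3)]
180 [(220, 92.9), (221, 92.0), (223, 90.2), (224, 89.2), (266, 50.4), (267, 49.5), (268, 48.6), (310, 9.7), (311, 8.8), (312, 7.9), (328, -6.9), (329, -7.8), (330, -8.7), (331, -9.7), (416, -88.2), (417, -89.2), (418, -90.1), (466, -134.5), (467, -135.4)]
200 [(135, 174.2), (136, 173.2), (137, 172.3), (157, 153.5), (158, 152.6), (159, 151.6), (222, 92.4), (223, 91.5), (224, 90.6), (225, 89.6), (267, 50.2), (268, 49.2), (310, 9.8), (311, 8.8), (312, 7.9), (328, -7.2), (329, -8.1), (330, -9.0), (331, -10.0), (414, -88.0), (415, -88.9), (416, -89.9), (417, -90.8), (469, -139.7)]
215 [(137, 174.4), (138, 173.4), (139, 172.5), (158, 154.4), (159, 153.4), (223, 92.5), (224, 91.6), (225, 90.6), (226, 89.7), (266, 51.6), (267, 50.7), (268, 49.7), (310, 9.8), (311, 8.8), (312, 7.9), (328, -7.4), (329, -8.3), (330, -9.3), (413, -88.2), (414, -89.2), (415, -90.1)]
```

View pics/w11c.png

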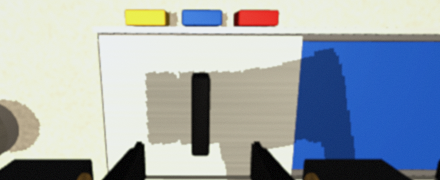

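The cover's edges measure bay y = −89.3 and about +90.5 (shut would be −89 and +91), so it is within about 1 mm of shut. A second push isn't needed. The gripper is 90 mm clear above, so I'm handing in.

```bash
python3 -c "
from h import *
print(bot.job_done(), bot.observe()['time_s'])"
```

```text
the job is handed in; nothing more can be done
the job is handed in; nothing more can be done
```

All three tubes are in the lanes matching their colour tabs, caps at the tab ends, and the cover is shut. I handed the job in at about 31 s of the 72 s allowed, with no verdict reported.

**Last checks:**
- **Tubes:** before the cover closed, the wrist view put each tube within about 1.5 mm of its lane centreline. Each cap face was about 27 mm from its tab's centre. I triangulated only the yellow tube's height; red and blue showed the same cap and band positions, so I took them as flat too.
- **Cover:** its edges measured within about 1 mm of the shut position, after pushing to a stop at about 11 N. The top camera disagreed slightly, putting the handle's travel at about 176 mm instead of 180. I went with the closer wrist view and did not push again.
- **Bystanders:** the bottle, both jars, the marker and the rack looked unmoved in the final pictures, by eye only. The gripper ended clear, about 90 mm above the handle.

**Two hiccups:** the yellow tube touched down about 5 mm early, with roughly 20 N on the wrist, but settled flat on release. I also turned the wrist the wrong way once in free air before picking up the blue tube.

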